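Raise the settling-trap grate with its lifting bar

ROBOT

A 6-joint arm with a two-finger parallel gripper is mounted at the origin on the work surface. World frame = base frame: x ahead of the robot, y to its left, z up, the work surface at z = 0. Lengths are in mm, angles in rad, forces in N, time in s.
With the tool pointing down it reaches from about 275 to 750 mm from the base axis. Payload 10.2 kg.
Tool frame: the origin (TCP) lies midway between the tips of the shut fingers; the grasp point (between the pads) lies 19 mm behind it (ctrl.grasp_offset is the distance from the TCP to the grasp point, in mm); z points along the fingers, y is the line along which they close (so a half turn about z gives the same grasp; the last joint's range is limited). The gripper opens to 85 mm and grips with 20 to 120 N. Pads are 22 mm wide; open, the fingers measure 114 mm over their backs; the gripper's body (76 mm by 85 mm) begins 54 mm behind the grasp point. The pads swing forward as they close: fully open they stand 13 mm farther back than shut.
Start: joints at [0.914, 0.313, 1.498, -0, 1.331, -0.223], TCP at [220.682, 476.372, 231.294] pointing down, gripper open.
Joint ranges: [-2.94, 2.94], [-0.97, 2.17], [0.19, 2.56], [-1.23, 4.37], [0.02, 3.11], [-2.88, 2.88]. Speed limits (rad/s): [2.39, 2.39, 3.01, 3.14, 3.14, 3.14].

INTERFACE

Orientations are given as a unit quaternion [w, x, y, z].
In Python, from rig import ctrl, viewer, models gives the robot as it stands. The module is installed in compiled form; this text tells all that it offers.
- The arm moves only by the shell command python3 -m pendant 'ROWS' [OPENING] [FORCE]. ROWS is text: rows parted by semicolons, each of 4 numbers parted by spaces: the shift along the tool's x, y, z in m, then the turn about the tool's z in rad. In form: x y z yaw; .... A call has 1 to 10 rows; each row shifts and turns the commanded pose from where the row before left it, along the tool's axes as they then stand; what a row does not reach is not made up. A row lasts 1/8 s, in which the tool goes at most 62.5 mm and 10.7 degrees, less where a joint would pass 70% of its speed; a pose out of reach is approached as far as the arm can. A call is refused whole if a number of a shift passes 0.0625 or a number of a turn 0.188, either way. A call with a gripper value outside its range is refused whole. OPENING is the opening, from 0 (shut) to 1 (fully open), set as the call begins (- or left out, the last holds). The fingers move at their own pace and stop on an object; FORCE is the grip in N (left out, the last holds). Time passes only in rows, so rows that do not move let the fingers close. It gives the time, the measured TCP pose, the force, the opening and the grip force at its end, in the units of the state.
- ctrl.sense(): the state, without advancing time (a new reading comes with each control period).
- viewer.capture(name): name is "side" or "top" or "wrist"; returns a dict with "color" (384x512x3 uint8, red, green, blue), "vertical_fov" (degrees; the focal length in pixels is half the picture's height over the tangent of half this angle, whatever the lens; pixels are square), "cx", "cy" (the principal point, pixels), "dist" ([k1, k2, p1, p2, k3] as OpenCV has them; the pictures are not rectified), "pose" (4x4, takes a point from camera to world coordinates). Camera axes: x right, y down, z forward; pixel columns grow to the right and rows downward; lengths in mm; the calibration is good to about 2 mm. A picture is of the moment at which its call begins. There is no depth.
- ctrl.finish_job(): hands the job in; it is judged then, once.
Trained networks look in the newest picture that a camera, given by its name, has taken for a name from the list of things; names that differ only in an ending like _2 or _b are one class to them, and where a whole thing is asked for, a point or a joint stands for the part that bears it (a point fixed in the world has none). Each returns a list of dicts, best first, with "p" (0 to 1); they miss things now and then, are a little off and sometimes report something else, mostly with a low value. They report only what shows in the picture. A call takes as long as a camera call. They do not tell look-alikes from the thing itself.
- models.boxes_of(camera, query): "at" ([x, y, z] in mm, in world coordinates, good to about 4 mm: the middle of the surface that is visible of it).
The state is a dict: "time_s": time; "joints": joint angles; "dq": joint speeds; "tau": joint torques, N m; "eef_pos": TCP position; "ee_rot": TCP orientation; "force": force on the tool from outside, world axes, zero at the start; "wrist_torque": the same for the moment, N m; "grip_width": opening from 0.0 (shut) to 1.0 (fully open); "grip_force": force on a finger pad.
Only numpy, scipy, OpenCV 4.12 (cv2) and the standard library are available. Lean on these libraries where they do the work, as an engineer would, in place of code of your own. Each camera call takes 0.05 s, during which the arm holds its last target. There are 200 camera calls.

TASK

The grinding-water trap on the glass cutter's bench has to be hosed out. With your fingertips push the dressing stone off the grate, all of it onto the drainer plate beside the grate's hinge, sliding it and never picking it up; then press the padded long end of the lifting bar right down to its rubber stop so that its toe raises the heavy grate. Finish while still holding the bar down with the grate up: do not lift the bar out of its bracket, keep off the grate itself while holding, and leave the tumbler, jar and brush alone.

Things in the scene. Friction and masses are not known exactly. Their poses are not given: they have to be found in the camera images.
- trap: Fixed steel trough on the bench, origin under it at bench height, z up. Along its y, in mm: pad of the lifting bar -375 to -315, bar's bracket -175, grate -77 to 98 (tongue out to -116), hinge 100, drainer plate 102 to 280. All within x -120 to 120. Tops above the bench: grate 103, walls and drainer 101.5 (a 1.5 step down). The drainer has upstands 12 high on its three outer edges.
- grate (a joint): Heavy steel bar grate on top of the trough, 206 x 175 x 16 mm, about 3.5 kg, hinged along its drainer-side edge. 0 = lying shut, grows as the tongue side rises, in rad; about 0.19 when the lifting bar is down on its stop. It falls shut when the bar is let go.
- tongue (a point): Middle of the outer edge, at the top face, of the tongue on the grate's free side. The bar's toe lies under this tongue.
- bar: Loose cranked steel lifting bar, 0.42 kg. Origin in the middle of its cross pin (as pin). A level short arm of 75 mm runs to +y, its toe under the grate's tongue; a long arm of 178 mm rises to -y at 0.30 rad above level and ends in the pad. The grate's weight on the toe keeps the long arm up.
- pin (a point): Middle of the bar's cross pin (12 mm thick, 68 mm long), which lies in the open-topped slots of the bracket, 80 mm above the bench. The bar rocks about it, in the vertical plane through the trap's y axis.
- bracket (a point): Fixed point of the trap: where the cross pin's middle belongs, 80 mm above the bench.
- pad (a point): Centre of the upper face of the rubber-faced pad (60 x 58 mm) on the bar's long end: 179 mm from the pin, about 146 mm above the bench at the start, sloping up outward at 0.30 rad. Pressed down 100 mm (an arc of 0.57 rad round the pin, 4 to 10 N) the bar meets its rubber stop, which yields a little (2.5 N/mm); the pad is then 46 mm above the bench, sloping down outward by 0.27 rad.
- stone_centre (a point): Centre of a pale dressing stone, 100 x 45 x 30 mm (its x, y, z), 0.32 kg, lying flat on the grate with its long side roughly along the hinge line.
- drainer (a point): Centre of the drainer plate's top, 240 x 178 mm, 101.5 mm above the bench.
- stone: The same dressing stone; origin at the centre of its underside.
- tumbler: Bystander: a cut-glass tumbler, 80 mm across, 90 high, standing on the bench beyond the bar. Origin at its foot.
- jar: Bystander: a jar of polish, 70 mm across, 75 high, on the bench beyond the drainer. Origin at its foot.
- brush: Bystander: a 170 mm brush lying on the bench on the robot's side of the trough. Origin at its middle, underneath.
There are look-alikes about, which are no part of the job. Of the things like the stone, leave any that is purple or red; of the rest the smaller one is meant.

How it is judged (in metres and radians):
On the way, in this order (a step that is already met when the one before it is completed fails the run):
1. the stone lies on the drainer, clear of the grate, and the grate is still shut (y of stone_centre in the frame of trap between 0.125 and 0.27 m and z of stone_centre in the frame of trap between 0.105 and 0.13 m and contact force between stone and grate below 0.05 N and value of joint grate below 0.03 rad), for 0.2 s.
2. the bar is pressed down and its toe has raised the grate (value of joint grate above 0.165 rad and contact force between the fingers and bar above 1 N and contact force between bar and grate above 2 N and contact force between each of the arm, the fingers and grate below 0.3 N and distance between pin and bracket below 0.012 m), for 0.2 s.
At the end, for the whole second after the job is handed in: The bar alone holds the grate up at 0.165 rad or more (fingers on bar over 1 N, toe on grate over 2 N, robot not on the grate, pin within 12 mm of its seat). The stone lies still on the drainer, not touching the grate, its centre 25 mm or more past the hinge line (all of step 2 and y of stone_centre in the frame of trap between 0.125 and 0.27 m and z of stone_centre in the frame of trap between 0.105 and 0.13 m and contact force between stone and grate below 0.05 N and linear speed of stone below 0.02 m/s and velocity of joint grate below 0.03 rad/s); the arm keeps its last pose, push and grip.
It fails at once if the stone was lifted or tipped instead of slid (z of stone_centre in the frame of trap above 0.135 m or angle between stone's own z axis and vertical above 0.4 rad).
It fails at once if the stone fell off the trap (z of stone_centre in the frame of trap below 0.09 m).
It fails at once if the grate was raised with the stone on it (value of joint grate above 0.04 rad and contact force between stone and grate above 0.05 N).
It fails at once if the bar was lifted out of its bracket (distance between pin and bracket above 0.015 m).
It fails at once if tumbler, jar or brush disturbed (distance of any of tumbler, jar, brush from where it was at the start of the episode above 0.02 m).
It also fails if it takes over 45 s, if anything falls off the work surface, if the arm or the gripper's body presses on something with over 40 N, if the wrist force passes 120 N, or if a joint passes its speed limit or range.

## Working session

There is one attempt and no reset: what is moved stays moved. The work goes in short steps, Python scripts to look and compute and a shell command to move; the robot and the scene stay as the last step left them, time stands still between calls to the robot, and variables do not carry over. Pictures are saved under pics/ and viewed, at most 10 in all, crops included, and the job is handed in when it is done.

```bash
mkdir -p pics
cat > h.py <<'E'
import numpy as np, cv2
from rig import ctrl, viewer, models
def cap(n,f=None):
    c=viewer.capture(n)
    if f: cv2.imwrite('pics/'+f,c['color'][:,:,::-1])
    return c
def K(c):
    f=192/np.tan(np.radians(c['vertical_fov'])/2)
    return np.array([[f,0,c['cx']],[0,f,c['cy']],[0,0,1.]])
def proj(c,P):
    T=np.linalg.inv(np.array(c['pose'])); P=np.atleast_2d(np.float64(P))
    return cv2.projectPoints(P,cv2.Rodrigues(T[:3,:3])[0],T[:3,3],K(c),np.float64(c['dist']))[0][:,0]
def ray(c,uv,z):
    p=cv2.undistortPoints(np.float64(uv).reshape(-1,1,2),K(c),np.float64(c['dist']))[:,0]
    T=np.array(c['pose']); d=np.c_[p,np.ones(len(p))]@T[:3,:3].T
    return T[:3,3]+d*((z-T[2,3])/d[:,2])[:,None]
E
python3 - <<'E'
from h import *
np.set_printoptions(precision=1,suppress=True)
for n in('top','side'):
    c=cap(n,n+'0.png'); print(n,np.array(c['pose']).round(2).tolist())
    for q in('trap','grate','bar','stone','tumbler','jar','brush'):
        for d in models.boxes_of(n,q): print(q,np.round(d['at']),round(d['p'],2), proj(c,d['at'])[0])
print(ctrl.sense())
E
```

```text
top [[-0.01, -1.0, 0.08, 481.4], [-1.0, 0.01, -0.02, 90.83], [0.02, -0.08, -1.0, 1293.74], [0.0, 0.0, 0.0, 1.0]]
trap [536. 154. 101.] 0.97 [229.8 212.9]
grate [557.  54. 106.] 0.75 [270.2 203.8]
grate [554.  88. 133.] 0.7 [256.3 204.6]
bar [ 610. -227.  124.] 0.82 [383.5 181.1]
stone [783.  -4.  38.] 0.81 [290.4 120.4]
stone [ 416. -169.   44.] 0.66 [355.3 258.5]
stone [833. 149.  29.] 0.63 [232.9 103.4]
stone [554.  87. 133.] 0.56 [256.7 204.5]
tumbler [ 745. -196.   48.] 0.8 [362.7 133.9]
jar [708. 226.  78.] 0.79 [201.9 146.2]
brush [364. 132.  14.] 0.93 [240.2 279.2]
brush [556.  89. 132.] 0.19 [255.8 203.6]
side [[-0.88, -0.37, 0.29, 339.68], [-0.47, 0.69, -0.55, 592.32], [0.0, -0.63, -0.78, 829.51], [0.0, 0.0, 0.0, 1.0]]
trap [517. 204.  97.] 0.9 [264.8 248.1]
trap [ 741. -174.   62.] 0.46 [255.6 127.4]
grate [553.  66. 102.] 0.75 [277.8 197.4]
bar [ 608. -225.  125.] 0.56 [305. 115.]
stone [550.  98. 132.] 0.95 [273.7 199.8]
stone [774.  -1.  38.] 0.89 [216.7 165.9]
stone [833. 158.  32.] 0.82 [167.1 198.4]
stone [ 409. -157.   40.] 0.66 [357.5 174.7]
stone [ 611. -229.  124.] 0.48 [304.4 114.3]
tumbler [ 739. -174.   61.] 0.74 [256.4 127.7]
jar [697. 244.  67.] 0.55 [189.4 236.2]
brush [367. 140.  19.] 0.67 [332.8 270. ]
brush [549.  99. 133.] 0.38 [273.8 199.8]
brush [552.  68.  99.] 0.3 [277.5 198.9]
{'time_s': 0.8, 'joints': array([ 0.9,  0.3,  1.5,  0. ,  1.3, -0.2]), 'dq': array([-0.,  0., -0., -0., -0., -0.]), 'tau': array([  0. , -41.2, -26. ,  -0. ,   0. ,   0. ]), 'eef_pos': array([220.7, 476.4, 231.3]), 'ee_rot': array([-0. ,  0.2,  1. ,  0. ]), 'force': array([-0.2, -0.7, -0.2]), 'wrist_torque': array([ 0.,  0., -0.]), 'grip_force': 0.0, 'grip_width': 1.0018624543328474}
```

Run:
```python
import cv2
a=cv2.imread('pics/top0.png')[80:320,120:460]
cv2.imwrite('pics/top0c.png',cv2.resize(a,None,fx=2.3,fy=2.3,interpolation=cv2.INTER_CUBIC))
```

```text
(no output)
```

View pics/top0c.png

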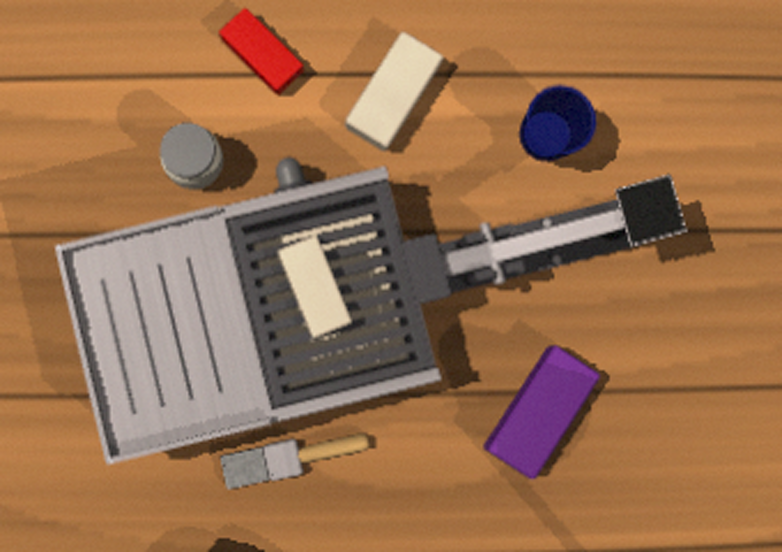

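View pics/side0.png

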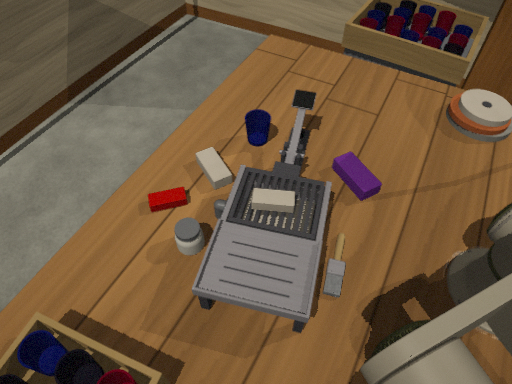

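The top crop shows four stone-like things, given here in full-image pixels:
- pale stone on the grate (257,204)
- larger pale block on the bench (290,120)
- red block (233,103)
- purple block (355,258)

I choose the smaller pale one on the grate at (257,204). The side view agrees, showing it at (274,200). The pad is at top pixel (403,171), and the drainer is at the left.

```bash
cat >> h.py <<'E'
def full(p): return np.float64(p)/2.3+[120,80]
E
python3 - <<'E'
from h import *
from scipy.optimize import least_squares
np.set_printoptions(precision=1,suppress=True)
c=cap('top'); 
# trap corners local
L=np.array([[-120,280,113.5],[120,280,113.5],[0,-345,146]]); U=full([[57,247],[110,463],[651,210]])
def W(p,L): 
    s,k=np.sin(p[2]),np.cos(p[2]); return np.c_[p[0]+k*L[:,0]-s*L[:,1],p[1]+s*L[:,0]+k*L[:,1],L[:,2]]
for sg in(1,-1):
    l=L*[sg,1,1]
    r=least_squares(lambda p:(proj(c,W(p,l))-U).ravel(),[556,60,0.2]); print(sg,r.x[:2],round(r.x[2],3),r.fun)
print('endwall',ray(c,full([[385,168],[440,380]]),101.5)[:,:2])
s=ray(c,full([[279,248],[318,236],[352,323],[314,337]]),133)[:,:2]; print('stone',s,s.mean(0))
c2=cap('wrist','w0.png')
u,v=ray(c,full([[651,210]]),146)[0],0;print('pad',u)
E
```

```text
1 [551.6  64.5] 0.235 [ 21.9  93.4 -23.3 -95.3  -0.2  -0.2]
-1 [550.2  63.3] 0.239 [ 0.2 -0.3 -0.3  0.5  0.2 -0.2]
endwall [[684.4   9.2]
 [453.9 -47.1]]
stone [[594.6 124.1]
 [607.   83. ]
 [515.2  48.1]
 [500.9  88. ]] [554.4  85.8]
pad [ 631.5 -271.4  146. ]
```

```bash
cat >> h.py <<'E'
from scipy.spatial.transform import Rotation as R
O=np.array([550.2,63.3]);YAW=.239
def toW(l): k,s=np.cos(YAW),np.sin(YAW); return np.array([O[0]+k*l[0]-s*l[1],O[1]+s*l[0]+k*l[1],l[2]])
def st():
    s=ctrl.sense(); q=s['ee_rot']; r=R.from_quat([q[1],q[2],q[3],q[0]]).as_matrix()
    k,n=np.cos(YAW),np.sin(YAW); d=s['eef_pos'][:2]-O
    return s,r,np.array([k*d[0]+n*d[1],-n*d[0]+k*d[1],s['eef_pos'][2]])
def go(l):
    s,r,p=st(); Y=np.array([np.cos(YAW),np.sin(YAW),0]); y=r.T@Y
    a=np.arctan2(-y[0],y[1]); a=(a+np.pi/2)%np.pi-np.pi/2
    r2=r@R.from_euler('z',a).as_matrix()
    print('t',s['time_s'],'local',p.round(1),'zax',r[:,2].round(3),'F',s['force'].round(1),'turn',round(a,3),'shift before turn',(r.T@(toW(l)-s['eef_pos'])).round(1),'after',(r2.T@(toW(l)-s['eef_pos'])).round(1))
    print('tool axes after turn (local x,y,z cols?)',[(R.from_euler('z',-YAW).as_matrix()@r2[:,i]).round(2).tolist() for i in range(3)], s['joints'].round(2))
E
python3 -c "
from h import *
go([9,-40,150])"
```

```text
t 0.9 local [-222.4  479.4  231.3] zax [ 0.  0. -1.] F [-0.7 -0.   0.5] turn 0.898 shift before turn [-504.6 -262.    81.3] after [-519.4  231.4   81.3]
tool axes after turn (local x,y,z cols?) [[-0.0, 1.0, 0.0], [1.0, -0.0, 0.0], [0.0, 0.0, -1.0]] [ 0.91  0.31  1.5   0.    1.33 -0.22]
```

```bash
python3 -m pendant '0 0 0 0.18; 0 0 0 0.18; 0 0 0 0.18; 0 0 0 0.18; 0 0 0 0.178' 0.6; python3 -m pendant '-0.05 0.023 0 0;-0.05 0.023 0 0;-0.05 0.023 0 0;-0.05 0.023 0 0;-0.05 0.023 0 0;-0.05 0.023 0 0;-0.05 0.023 0 0;-0.05 0.023 0 0;-0.05 0.023 0 0;-0.05 0.023 0 0'; python3 -c "
from h import *
go([9,-40,150])
c=cap('wrist','w1.png')
P=[toW(l) for l in([9,21,133],[-120,280,113.5],[120,280,113.5],[103,98,103],[-103,98,103],[103,-77,103],[-103,-77,103],[0,-116,103])]
print(proj(c,P).round())
im=c['color'][:,:,::-1].copy()
for u in proj(c,P): cv2.circle(im,tuple(int(x) for x in u),3,(0,255,0),1) if abs(u).max()<2000 else 0
cv2.imwrite('pics/w1.png',im)
"
```

```text
time_s: 1.52
eef_pos: [220.7, 476.4, 231.3]
ee_rot: [-0.0, 0.62, 0.785, 0.0]
force: [-0.4, 0.8, -0.3]
grip_width: 0.6
grip_force: 0.0
time_s: 2.78
eef_pos: [563.5, 43.4, 231.4]
ee_rot: [0.0, 0.618, 0.786, 0.0]
force: [0.0, 0.7, 0.6]
grip_width: 0.599
grip_force: 0.0
t 2.775 local [  8.2 -22.4 231.4] zax [ 0.  0. -1.] F [0.  0.7 0.6] turn -0.0 shift before turn [-17.6   0.8  81.4] after [-17.6   0.8  81.4]
tool axes after turn (local x,y,z cols?) [[0.0, 1.0, 0.0], [1.0, -0.0, 0.0], [0.0, 0.0, -1.0]] [-0.13  0.4   1.37  0.    1.37 -0.37]
[[ 255.  135.]
 [  28. -326.]
 [ 453. -326.]
 [ 380.   26.]
 [ 107.   26.]
 [ 357.  235.]
 [ 134.  235.]
 [ 246.  271.]]
```

View pics/w1.png

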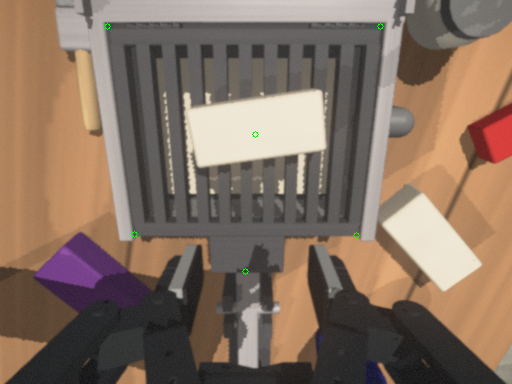

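The wrist view shows the trap model overlay (green) sitting on the grate corners. The stone is at about (258,128), slightly turned, and both fingers are behind it. I'll lower behind it and push.

```bash
python3 -m pendant '-0.012 0 0.04 0;-0.011 0.001 0.04 0;0 0 0.03 0;0 0 0.014 0;0 0 0 0'; python3 -m pendant '0.012 0 0 0;0.012 0 0 0;0.012 0 0 0;0.012 0 0 0;0.01 0 0 0;0.01 0 0 0'; python3 -c "
from h import *
go([9,127,107])
c=cap('wrist','w2.png')
print(models.boxes_of('wrist','stone'))
"
```

```text
time_s: 3.45
eef_pos: [568.9, 23.1, 107.2]
ee_rot: [-0.0, 0.618, 0.786, -0.0]
force: [0.0, 0.1, -0.0]
grip_width: 0.6
grip_force: 0.0
time_s: 4.2
eef_pos: [553.1, 89.4, 107.7]
ee_rot: [0.001, 0.618, 0.786, 0.0]
force: [0.5, -3.6, 3.0]
grip_width: 0.601
grip_force: 2.1
t 4.2 local [  9.   24.7 107.7] zax [ 0.001 -0.    -1.   ] F [ 0.5 -3.6  3. ] turn -0.0 shift before turn [102.3   0.    0.6] after [102.3   0.    0.6]
tool axes after turn (local x,y,z cols?) [[-0.0, 1.0, -0.0], [1.0, 0.0, 0.0], [0.0, -0.0, -1.0]] [-0.05  0.51  1.55 -0.    1.08 -0.29]
[{'at': [380.6, -109.7, 21.2], 'p': 0.88}, {'at': [759.7, 27.6, 39.3], 'p': 0.87}, {'at': [546.5, 126.2, 133.1], 'p': 0.57}]
```

View pics/w2.png

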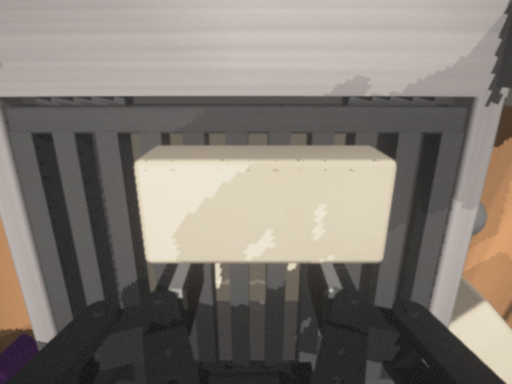

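The stone is now square to the fingers, with its top face spanning (140–392, 160–260), and both fingertips are on its near side. I'll keep pushing.

```bash
python3 -m pendant '0.011 0 0 0;0.011 0 0 0;0.011 0 0 0;0.011 0 0 0;0.011 0 0 0;0.011 0 0 0;0.011 0 0 0;0.011 0 0 0;0.009 0 0 0;0.006 0 0 0';python3 -m pendant '0.002 0 0 0;0 0 0 0;-0.02 0 0 0;-0.03 0 -0.02 0;0 0 -0.06 0;0 0 -0.06 0;0 0 0 0'; python3 -c "
from h import *
go([0,-347,190])
c=cap('wrist','w3.png')
P=[toW(l) for l in([-103,101,103],[103,101,103])]
print(proj(c,P).round())
print([toW([0,101,103]),toW([0,160,131])]);print(models.boxes_of('wrist','stone'))
"
```

```text
time_s: 5.55
eef_pos: [528.3, 189.6, 107.3]
ee_rot: [-0.0, 0.618, 0.786, -0.0]
force: [0.2, -1.9, -0.3]
grip_width: 0.603
grip_force: 0.8
time_s: 6.42
eef_pos: [541.7, 141.2, 252.1]
ee_rot: [0.004, 0.618, 0.786, 0.003]
force: [0.1, 0.9, -1.9]
grip_width: 0.599
grip_force: 0.0
t 6.425 local [ 10.1  77.7 252.1] zax [ 0.009  0.    -1.   ] F [ 0.1  0.9 -1.9] turn -0.001 shift before turn [-424.6  -10.3   62.7] after [-424.6  -10.7   62.7]
tool axes after turn (local x,y,z cols?) [[0.0, 1.0, -0.0], [1.0, 0.0, 0.01], [0.01, -0.0, -1.0]] [ 0.05  0.37  1.36 -0.    1.4  -0.19]
[[128. 148.]
 [355. 147.]]
[array([526.29015185, 161.42909437, 103.        ]), array([512.32301284, 218.75203068, 131.        ])]
[{'at': [754.9, 19.4, 41.1], 'p': 0.85}, {'at': [831.1, 150.2, 31.2], 'p': 0.72}, {'at': [522.0, 226.2, 133.5], 'p': 0.61}, {'at': [404.8, -151.2, 34.7], 'p': 0.59}]
```

View pics/w3.png

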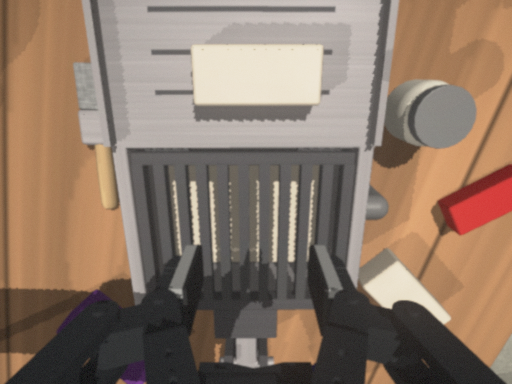

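The stone lies whole on the drainer at (257,75), with its near edge at row 105 and the hinge at row 148. The grate is clear. Next I'll shut the fingers and move over the pad.

```bash
python3 -m pendant '-0.042 -0.001 0 0;-0.042 -0.001 0 0;-0.042 -0.001 0 0;-0.042 -0.001 0 0;-0.042 -0.001 0 0;-0.042 -0.001 0 0;-0.042 -0.001 0 0;-0.042 -0.001 0 0;-0.042 -0.001 0 0;-0.042 -0.001 0 0' 0;python3 -m pendant '0 0 0.03 0;0 0 0.03 0;0 0 0 0;0 0 0 0'; python3 -c "
from h import *
go([0,-343,150])
c=cap('wrist');c=cap('top','t4.png'); a=c['color'][100:280,150:450,::-1]
cv2.imwrite('pics/t4.png',cv2.resize(a,None,fx=2.5,fy=2.5))
"
```

```text
time_s: 7.78
eef_pos: [629.0, -269.8, 245.1]
ee_rot: [-0.002, 0.618, 0.786, -0.0]
force: [0.4, 0.1, 0.6]
grip_width: -0.004
grip_force: 0.0
time_s: 8.28
eef_pos: [629.6, -268.4, 188.0]
ee_rot: [0.0, 0.618, 0.786, 0.0]
force: [0.0, -0.2, 1.1]
grip_width: -0.004
grip_force: 0.0
t 8.275 local [  -1.4 -341.   188. ] zax [ 0.001 -0.    -1.   ] F [ 0.  -0.2  1.1] turn -0.0 shift before turn [-1.9  1.3 38. ] after [-1.9  1.3 38. ]
tool axes after turn (local x,y,z cols?) [[-0.0, 1.0, -0.0], [1.0, 0.0, 0.0], [0.0, -0.0, -1.0]] [-0.57  0.71  1.   -0.    1.44 -0.81]
```

View pics/t4.png

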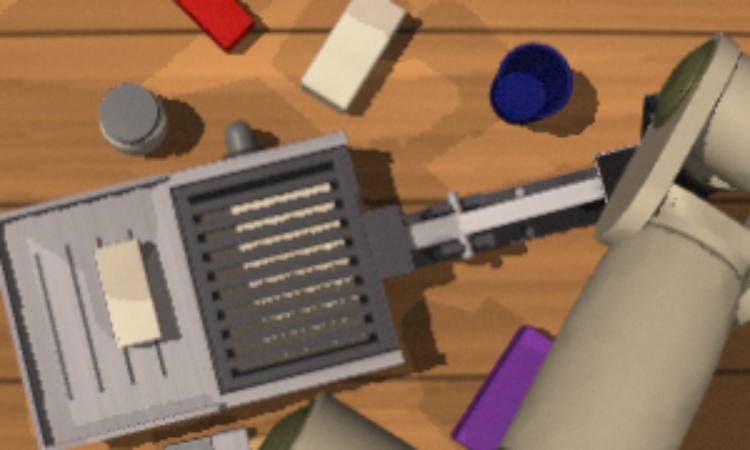

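The top view shows the stone settled on the drainer, the grate shut, and the gripper over the pad. I'll press in stages along the arc.

```bash
python3 -m pendant '0 0.001 0.02 0;-0.002 0 0.015 0;0 0 0.006 0;-0.003 0 0.008 0;-0.002 0 0.008 0;-0.002 0 0.008 0;0 0 0 0'; python3 -c "
from h import *
go([0,-350,46])"; python3 -m pendant '-0.002 0 0.008 0;-0.002 0 0.008 0;-0.001 0 0.008 0;0 0 0.008 0;0 0 0.008 0;0 0 0 0';  python3 -c "
from h import *
go([0,-350,46])"
```

```text
time_s: 9.25
eef_pos: [633.2, -277.6, 123.8]
ee_rot: [0.002, 0.618, 0.786, -0.0]
force: [0.5, -1.7, 5.1]
grip_width: -0.002
grip_force: 2.8
t 9.25 local [  -0.  -350.9  123.8] zax [ 0.003 -0.003 -1.   ] F [ 0.5 -1.7  5.1] turn -0.0 shift before turn [ 1.1 -0.1 77.8] after [ 1.1 -0.1 77.8]
tool axes after turn (local x,y,z cols?) [[0.0, 1.0, -0.0], [1.0, 0.0, 0.0], [0.0, -0.0, -1.0]] [-0.58  0.77  1.05 -0.    1.31 -0.82]
time_s: 10.0
eef_pos: [634.7, -283.0, 84.0]
ee_rot: [0.003, 0.618, 0.786, -0.0]
force: [2.0, -3.4, 4.8]
grip_width: 0.003
grip_force: 2.4
t 10.0 local [ 1.000e-01 -3.565e+02  8.400e+01] zax [ 0.004 -0.004 -1.   ] F [ 2.  -3.4  4.8] turn -0.001 shift before turn [ 6.7 -0.2 38. ] after [ 6.7 -0.2 38. ]
tool axes after turn (local x,y,z cols?) [[-0.0, 1.0, -0.0], [1.0, 0.0, 0.0], [0.0, -0.0, -1.0]] [-0.59  0.81  1.08 -0.    1.24 -0.83]
```

```bash
python3 -m pendant '0 0 0.008 0;0 0 0.008 0;0 0 0.007 0;0 0 0.006 0;0 0 0 0';  python3 -c "
from h import *
go([0,-352,46])"; python3 -m pendant '0 0 0.004 0;0 0 0.003 0;0 0 0.002 0;0 0 0 0;0 0 0 0';  python3 -c "
from h import *
go([0,-352,46])
c=cap('side','s5.png');a=c['color'][70:330,150:390,::-1]
cv2.imwrite('pics/s5.png',cv2.resize(a,None,fx=2.3,fy=2.3))"
```

```text
time_s: 10.62
eef_pos: [634.4, -281.6, 54.5]
ee_rot: [0.001, 0.618, 0.786, 0.0]
force: [-0.3, 0.6, 4.1]
grip_width: 0.003
grip_force: 1.9
t 10.625 local [ 1.000e-01 -3.551e+02  5.450e+01] zax [ 0.002 -0.001 -1.   ] F [-0.3  0.6  4.1] turn 0.0 shift before turn [ 3.1 -0.1  8.5] after [ 3.1 -0.1  8.5]
tool axes after turn (local x,y,z cols?) [[-0.0, 1.0, -0.0], [1.0, 0.0, 0.0], [0.0, -0.0, -1.0]] [-0.59  0.85  1.1   0.    1.19 -0.83]
time_s: 11.25
eef_pos: [634.5, -281.3, 46.1]
ee_rot: [0.001, 0.618, 0.786, 0.0]
force: [-2.0, 3.0, 7.8]
grip_width: -0.002
grip_force: 3.5
t 11.25 local [ 3.000e-01 -3.548e+02  4.610e+01] zax [ 0.002 -0.001 -1.   ] F [-2.   3.   7.8] turn 0.0 shift before turn [ 2.8 -0.3  0.1] after [ 2.8 -0.3  0.1]
tool axes after turn (local x,y,z cols?) [[0.0, 1.0, -0.0], [1.0, 0.0, 0.0], [0.0, -0.0, -1.0]] [-0.59  0.86  1.11  0.    1.18 -0.83]
```

View pics/s5.png

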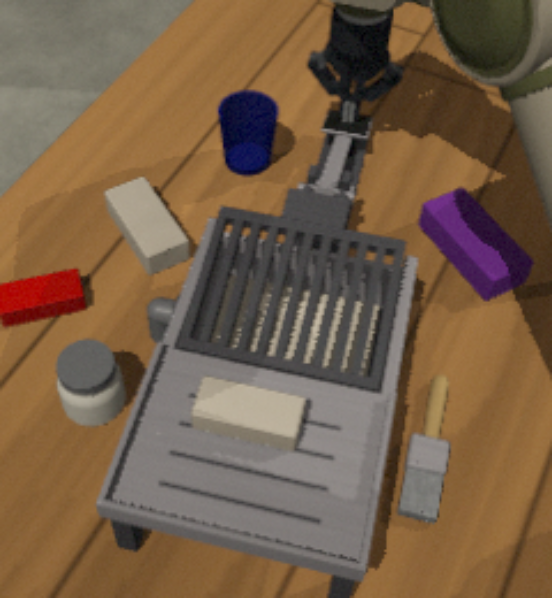

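The side view shows the grate raised, the stone on the drainer at crop (250,412), the bystanders in place, and the fingers on the pad. I'll press a little more, firmly into the stop, and hold.

```bash
python3 -m pendant '0.001 0 0.002 0;0 0 0.002 0;0 0 0 0;0 0 0 0;0 0 0 0;0 0 0 0;0 0 0 0';  python3 -c "
from h import *
go([0,-352,43])
c=cap('side')
# free-edge corner projections for candidate grate angles
for a in (0,.15,.19,.21):
    P=[toW([x,100-177*np.cos(a)+0*np.sin(a),103+177*np.sin(a)]) for x in(-103,103)]
    print(a,((proj(c,P)-[150,70])*2.3).round())
a=c['color'][70:330,150:390,::-1];cv2.imwrite('pics/s6.png',cv2.resize(a,None,fx=2.3,fy=2.3))"
```

```text
time_s: 12.18
eef_pos: [634.7, -280.8, 43.5]
ee_rot: [0.002, 0.618, 0.786, 0.0]
force: [-2.9, 3.1, 16.1]
grip_width: -0.004
grip_force: 6.5
t 12.175 local [   0.6 -354.3   43.5] zax [ 0.003 -0.002 -1.   ] F [-2.9  3.1 16.1] turn 0.0 shift before turn [ 2.3 -0.6  0.5] after [ 2.3 -0.6  0.5]
tool axes after turn (local x,y,z cols?) [[0.0, 1.0, -0.0], [1.0, 0.0, 0.0], [0.0, -0.0, -1.0]] [-0.59  0.86  1.11  0.    1.17 -0.82]
0 [[403. 257.]
 [222. 222.]]
0.15 [[407. 242.]
 [222. 207.]]
0.19 [[408. 239.]
 [221. 204.]]
0.21 [[408. 237.]
 [221. 202.]]
```

View pics/s6.png

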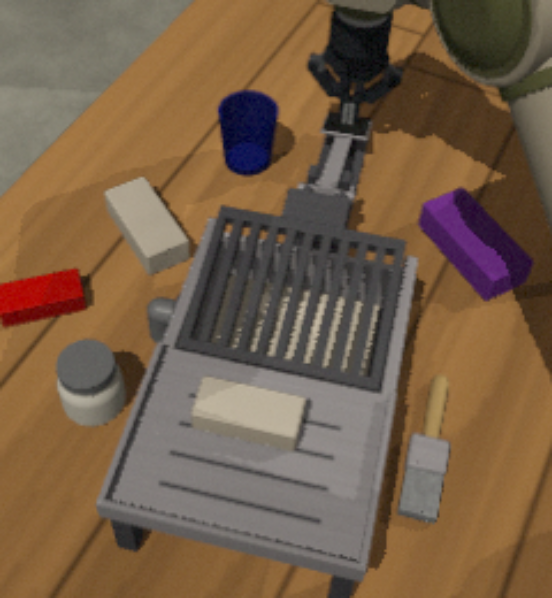

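The grate's free corners are at about (406,240) and (221,205), matching roughly 0.19 rad. The 16 N force says the bar is on its stop. Everything is still, so I'm handing in.

```bash
python3 -c "
from h import *
print(ctrl.finish_job())"
```

```text
the job is handed in; nothing more can be done
None
```

The job is handed in at about 12 s on the robot's clock: the stone lies whole on the drainer and the bar is held on its stop at 16 N, with the grate up at about 0.19 rad as judged from the picture; no verdict was returned.

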